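# Load and tighten a cartridge press

### The arm

A 7-joint arm with a two-finger parallel gripper is mounted at the origin on a cart in front of the work surface, level with it; the furniture and walls round the work are solid. World frame = base frame: x ahead of the robot, y to its left, z up, the work surface at z = 0. Lengths are in m, angles in rad, forces in N, time in s.
With the tool pointing down it reaches from about 0.425 to 0.925 m from the base axis. Payload 6.8 kg.
Tool frame: the origin (TCP) lies midway between the tips of the shut fingers; the grasp point (between the pads) lies 19 mm behind it; z points along the fingers, y is the line along which they close (so a half turn about z gives the same grasp; the last joint's range is limited). The gripper opens to 85 mm and grips with 20 to 120 N. Pads are 22 mm wide; open, the fingers measure 114 mm over their backs; the gripper's body (76 mm by 85 mm) begins 54 mm behind the grasp point. The pads swing forward as they close: fully open they stand 13 mm farther back than shut.
Start: joints at [-1.216, 0.477, 0.022, 1.555, -0.011, 1.109, -0.083], TCP at [0.301, 0.604, 0.231] pointing down, gripper open.
Joint ranges: [-2.96, 2.96], [-0.34, 2.1], [-1.41, 1.46], [0.24, 2.44], [-1.37, 4.51], [0.17, 1.92], [-2.96, 2.96]. Speed limits (rad/s): [2.39, 2.39, 3.14, 3.14, 3.14, 3.14, 3.14].

### API

Orientations are given as a unit quaternion [w, x, y, z].
In Python, from station import * gives the robot as it stands.
- The arm moves only by the shell command python3 -m creep 'ROWS' [FORCE]. ROWS is JSON, a list of rows, each a list of 7 numbers: the gripper command: -1 is shut, 1 is fully open, values between are in proportion, then the shift along the world's x, y, z in mm, then the turn, a rotation vector about the world's x, y, z in rad. A call has 1 to 5 rows; each row shifts and turns the commanded pose from where the row before left it; what a row does not reach is not made up. A row lasts 1/8 s, in which the tool goes at most 62.5 mm and 10.7 degrees, less where a joint would pass 70% of its speed; a pose out of reach is approached as far as the arm can. A call is refused whole if a number of a shift passes 62.5 or a number of a turn 0.188, either way. A call with a gripper value outside its range is refused whole. The fingers move at their own pace and stop on an object; FORCE is the grip in N (left out, the last holds). Time passes only in rows, so rows that do not move let the fingers close. It gives the time, the measured TCP pose, the force, the opening and the grip force at its end, in the units of the state.
- get_obs(): the state, without advancing time (a new reading comes with each control period).
- read_camera(name): name is "side" or "top" or "wrist"; returns (picture, depth): 480x640x3 uint8, red, green, blue; 480x640 float32, m along the optical axis (not along the pixel's ray), 0 where there is no reading.
- camera_params(name): a dict with "intrinsics" (3x3 intrinsics, pixels), "cam_to_world" (4x4, takes a point from camera to world coordinates); the wrist camera has in their place "mount" (4x4, takes a point from camera to tool coordinates, whose origin is the TCP and whose axes are the flange's). Camera axes: x right, y up, looking along -z (the intrinsics and any distortion apply to the point x, -y, -z); pixel columns grow to the right and rows downward; lengths in m; the calibration is good to about 2 mm. The wrist camera is an equidistant fisheye: a pixel r from the principal point sees the ray r / f radians off the axis. A picture is of the moment at which its call begins: read the wrist's pose just before it. camera_params takes no time and is no camera call.
- hand_in(): hands the job in; it is judged then, once.
The state is a dict: "t": time; "q": joint angles; "joint_vel": joint speeds; "joint_torque": joint torques, N m; "eef_pos": TCP position; "tool_rot": TCP orientation; "contact_force": force on the tool from outside, world axes, zero at the start; "torque": the same for the moment, N m; "gripper_width": opening from 0.0 (shut) to 1.0 (fully open); "grasp_force": force on a finger pad.
Only numpy, scipy, OpenCV 4.12 (cv2) and the standard library are available. Lean on these libraries where they do the work, as an engineer would, in place of code of your own. Each camera call takes 0.05 s, during which the arm holds its last target. There are 200 camera calls.

### The job

Lay the white filter cartridge along the cradle of the blue hand press and push it straight down past the sprung steel jaw until it sits fully down in both forks and the jaw has sprung back over it; let go of it. Then pump the red trigger towards the black grip, letting it spring back between squeezes, until the ram's spring pad presses the cartridge against the end stop: the white band of the pad's stem must be hidden in the sleeve and part of the green band still be showing, and never press on until the green band is hidden as well. Move the ram by the trigger only, leave the bottle, vial and little clear box alone, and finish while still holding the trigger pulled in.

Things in the scene. Friction and masses are not known exactly. Their poses are not given: they have to be found in the camera images.
- press: blue and aluminium hand press fixed to the table, base plate 270 x 90 x 10 mm. Origin on the table under the ram's axis; x runs along the press from the trigger end to the cradle and end stop, y across, z up. Ram and seated cartridge share the axis y = 0, z = 60 mm. The end stop's face is at x = 118 mm, its top 87 mm high. The ratchet housing lies at x = -129 to -63 mm.
- cradle (a point): where the centre of the seated cartridge belongs: x = 60, y = 0, z = 60 mm in the press; axes as the press. Here the cartridge's end is 3 mm short of the end stop; it can slide about 6 mm back.
- fork_a (a point): middle of one fork at saddle height (50 mm above the table), x = 28 mm in the press; 10 mm thick along x. Slot 22 mm wide between a fixed prong on the -y side (top 75 mm high) and a low one on +y. Between the two forks 54 mm are free above 35 mm height.
- fork_b (a point): the same for the other fork, x = 92 mm in the press
- jaw (a joint): sprung steel jaw with orange noses at the +y side of both forks, hinged low along the press's x; rad, 0 = closed, grows as the noses are pushed out (about 0.1 as the barrel passes). Closed, the noses (8 mm rods at 71 mm height) reach in to y = 6 mm and overhang the barrel. Pushing the cartridge straight down with 5 to 15 N opens it; it springs back by itself.
- cartridge: loose filter cartridge, 110 mm long, 70 g: white barrel 20 mm thick with blue bands round its middle, square grey end caps 26 x 26 mm, 12 mm long. Origin in the middle of its underside as it lies at the start; x along its length, z up. Both ends are alike.
- cartridge_mid (a point): the centre of the cartridge, on its axis, 13 mm above its origin
- trigger_travel (a joint): red trigger, hinged along the press's y at x = -105, z = 40 mm; rad, 0 = sprung back (leaning 0.13 away from the grip), 0.24 = fully squeezed (+x, to the grip). Takes 2 to 3 N at the roller, driving the ram 5 to 10 N. A full squeeze drives the ram about 9 mm (first one up to 12), 0.05 m per rad once the pawl bites; teeth are 4.5 mm apart. Let it go fully back between squeezes.
- trigger: the red trigger lever, 26 mm wide, standing up to 143 mm above the table
- trigger_grip (a point): centre of the trigger's cross roller (16 mm thick, 26 mm wide), 130 mm above the table: squeeze here. Its rear face is 8 mm behind this point (-x of the press); at rest the point is at x = -117 mm.
- fixed_grip (a point): centre of the black fixed grip, x = -79 mm, 130 mm above the table; the grip is 12 mm thick along x, 26 mm wide, top 147 mm above the table. Over both, trigger and grip measure 52 mm at rest and about 30 mm squeezed.
- ram_travel (a joint): advance of the steel toothed ram towards the cradle in m, 0 = fully back, at most 0.065; it stays where it was driven. At 0 the pad face is 25 mm on the trigger side of the press's origin.
- ram: the toothed ram bar with its dark sleeve (17 mm thick); not to be pushed by hand
- spring_pad (a joint): how far the spring pad on the ram's nose is pressed in, m: 0 = free, 0.022 = bottomed; 450 N/m. Its stem slides into the sleeve: 0 to 0.006 hides the white band, 0.006 to 0.016 the green band, beyond that the red.
- pad_face (a point): centre of the black pad's front face (22 mm across), which meets the cartridge's end
- dropper_bottle: loose small bottle with blue cap and black dropper, 27 x 27 x 86 mm, bystander; origin under its base
- vial_amber: loose small amber vial with white cap, 21 x 21 x 42 mm, bystander; origin under its base
- cuvette_box: loose little clear box, 26 x 34 x 21 mm, bystander; origin under its base
There are look-alikes about, which are no part of the job. Leave any brown, pink or turquoise look-alike of the cartridge alone.

How it is judged:
On the way, in this order (a step that is already met when the one before it is completed fails the run):
1. the cartridge sits fully down in both forks, the jaw closed over it, let go, the pad not yet on it (horizontal distance between cartridge_mid and cradle below 0.009 m and z of cartridge_mid in the frame of cradle between -0.002 and 0.002 m and y of cartridge_mid in the frame of cradle between -0.0025 and 0.0025 m and angle between the x axis of cartridge and the x axis of press, either way round below 0.06 rad and value of joint jaw below 0.05 rad and contact force between the fingers and cartridge below 0.2 N and value of joint spring_pad below 0.003 m), for 0.2 s.
2. the pad presses the cartridge: the white band is hidden (value of joint spring_pad above 0.006 m and contact force between the fingers and trigger above 0.5 N), for 0.1 s.
At the end, for the whole second after the job is handed in: Cartridge down in both forks (2.5 mm sideways, 2 mm in height, 0.06 rad), against the end stop, jaw closed over it (under 0.05 rad), untouched by the fingers; pad pressed in 5.5 to 16.5 mm; fingers holding the trigger with over 0.5 N, more than 0.02 rad off its rest (horizontal distance between cartridge_mid and cradle below 0.009 m and z of cartridge_mid in the frame of cradle between -0.002 and 0.002 m and y of cartridge_mid in the frame of cradle between -0.0025 and 0.0025 m and angle between the x axis of cartridge and the x axis of press, either way round below 0.06 rad and value of joint jaw below 0.05 rad and x of cartridge_mid in the frame of cradle above 0.001 m and value of joint spring_pad between 0.0055 and 0.0165 m and value of joint trigger_travel above 0.02 rad and contact force between the fingers and trigger above 0.5 N and contact force between the fingers and cartridge below 0.2 N); the arm keeps its last pose, push and grip.
It fails at once if the cartridge is crushed: the whole green band hidden (pad pressed in more than 17.5 mm) (value of joint spring_pad above 0.0175 m).
It fails at once if the ram or pad is pushed by hand (contact force between any of the arm, the fingers and ram above 1 N).
It fails at once if the dropper bottle is moved more than 20 mm or tipped (distance of dropper_bottle from where it was at the start of the episode above 0.02 m or angle between dropper_bottle's own z axis and vertical above 0.4 rad).
It fails at once if the vial amber is moved more than 20 mm or tipped (distance of vial_amber from where it was at the start of the episode above 0.02 m or angle between vial_amber's own z axis and vertical above 0.4 rad).
It fails at once if the cuvette box is moved more than 20 mm or tipped (distance of cuvette_box from where it was at the start of the episode above 0.02 m or angle between cuvette_box's own z axis and vertical above 0.4 rad).
It also fails if it takes over 58 s, if anything falls off the work surface, if the arm or the gripper's body presses on something with over 40 N, if the wrist force passes 120 N, or if a joint passes its speed limit or range.

## Working session

There is one attempt and no reset: what is moved stays moved. The work goes in short steps, Python scripts to look and compute and a shell command to move; the robot and the scene stay as the last step left them, time stands still between calls to the robot, and variables do not carry over. Pictures are saved under pics/ and viewed, at most 10 in all, crops included, and the job is handed in when it is done.

```bash
mkdir -p pics; cat > h.py <<'E'
from station import *
import numpy as np, cv2
from scipy.spatial.transform import Rotation as R
def shot(n):
    o=get_obs(); p,d=read_camera(n); np.savez('/tmp/%s.npz'%n,p=p,d=d,pos=o['eef_pos'],rot=o['tool_rot']); return p,d
def load(n):
    z=np.load('/tmp/%s.npz'%n); return z
def ray(n,u,v):
    c=camera_params(n); K=np.array(c['intrinsics'])
    a=np.array([(u-K[0,2])/K[0,0],(v-K[1,2])/K[1,1]])
    if n!='wrist':
        M=np.array(c['cam_to_world']); d=np.array([a[0],-a[1],-1.])
    else:
        z=load(n); q=z['rot']; T=np.eye(4); T[:3,:3]=R.from_quat(q[[1,2,3,0]]).as_matrix(); T[:3,3]=z['pos']
        M=T@np.array(c['mount']); th=np.hypot(*a); s=np.sin(th)/max(th,1e-9); d=np.array([a[0]*s,-a[1]*s,-np.cos(th)])
    return M[:3,3],M[:3,:3]@d
def onz(n,u,v,h):
    o,d=ray(n,u,v); return o+d*(h-o[2])/d[2]
def save(img,f,s=1):
    cv2.imwrite('pics/'+f,cv2.resize(img,None,fx=s,fy=s,interpolation=cv2.INTER_CUBIC)[:,:,::-1])
E
python3 - <<'E'
from h import *
a,_=shot('top'); b,_=shot('side'); save(a,'top0.png'); save(b,'side0.png')
for n in ('top','side','wrist'): print(camera_params(n))
o=get_obs(); print(o)
E
```

```text
{'intrinsics': array([[578.22002382,   0.        , 317.58899873],
       [  0.        , 578.22002382, 234.01571286],
       [  0.        ,   0.        ,   1.        ]]), 'cam_to_world': array([[ 0.01814705,  0.9953215 , -0.09489886,  0.3537387 ],
       [-0.99973424,  0.01671362, -0.01587807, -0.04116082],
       [-0.01421768,  0.09516178,  0.99536028,  1.49476026],
       [ 0.        ,  0.        ,  0.        ,  1.        ]])}
{'intrinsics': array([[507.06097219,   0.        , 316.75033404],
       [  0.        , 507.06097219, 238.25940596],
       [  0.        ,   0.        ,   1.        ]]), 'cam_to_world': array([[ 0.9983776 , -0.01064356,  0.0559365 ,  0.54657379],
       [ 0.05199417,  0.57087772, -0.81938711, -0.86885151],
       [-0.02321171,  0.8209661 ,  0.57050493,  0.69164435],
       [ 0.        ,  0.        ,  0.        ,  1.        ]])}
{'intrinsics': array([[371.64829954,   0.        , 321.05820174],
       [  0.        , 371.64829954, 237.37026557],
       [  0.        ,   0.        ,   1.        ]]), 'mount': array([[-6.01436789e-04,  9.53397730e-01,  3.01715773e-01
[... 303 characters left out ...]
ray([-1.21612305,  0.47775049,  0.02234512,  1.5563382 , -0.01152051,
        1.10929376, -0.0830561 ]), 'joint_vel': array([ 0.00031064, -0.00078844, -0.00018268, -0.00454781, -0.00023961,
        0.00042883, -0.00026423]), 'joint_torque': array([ 5.17179622e-03, -5.97762144e+01,  1.61380872e+00, -2.81955332e+01,
        1.28315089e-02,  5.03688992e-03, -9.80590926e-06]), 'eef_pos': array([0.30111099, 0.60352708, 0.23040689]), 'tool_rot': array([-1.39306605e-04,  2.29301686e-01,  9.73355047e-01, -8.19162581e-04]), 'contact_force': array([-0.13619118, -0.73927156,  0.26879533]), 'torque': array([-0.00327678, -0.00694184, -0.01390848]), 'grasp_force': 0.0, 'gripper_width': 1.0006540696313082}
```

View pics/top0.png

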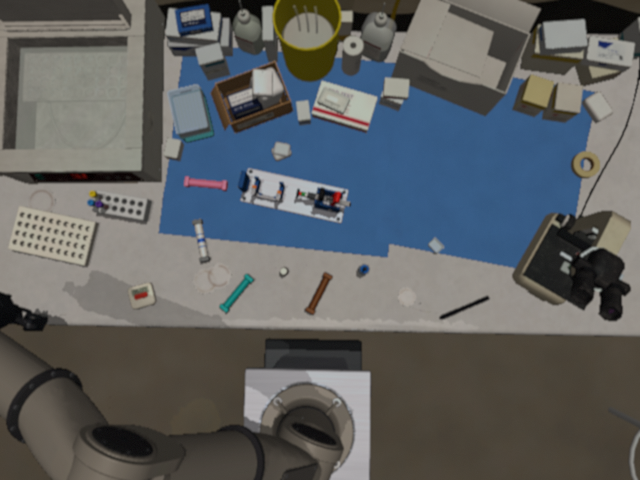

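View pics/side0.png

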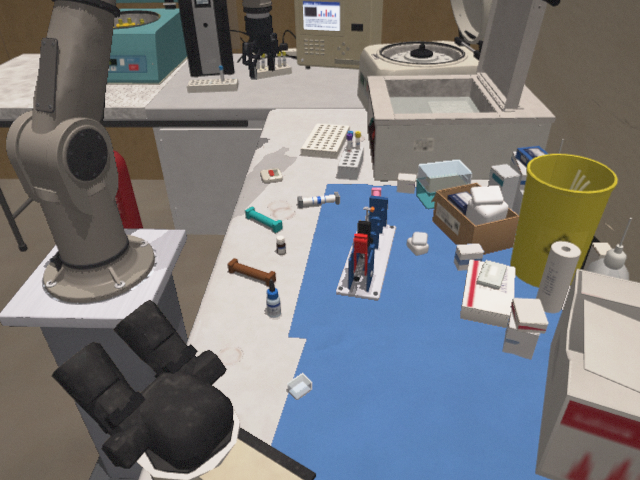

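The white candidate at top (202,240) has blue bands. The look-alikes are pink (206,183), turquoise (237,293) and brown (319,294). The press runs from its trigger at (338,200) to its end stop at (245,182). I'll confirm this in an enlarged crop and measure.

```bash
python3 - <<'E'
from h import *
z=load('top'); p=z['p']; d=z['d']
save(p[160:270,180:360],'crop1.png',4.4)
hsv=cv2.cvtColor(p,cv2.COLOR_RGB2HSV)
# cartridge: non-table: print rect from depth height
K=np.array(camera_params('top')['intrinsics']);M=np.array(camera_params('top')['cam_to_world'])
v,u=np.mgrid[:480,:640]
P=np.stack([(u-K[0,2])/K[0,0]*d,-(v-K[1,2])/K[1,1]*d,-d],-1)@M[:3,:3].T+M[:3,3]
h=P[:,:,2]
print('table h',h[300,420],h[170,420])
def rect(m,name):
    n,l,s,c=cv2.connectedComponentsWithStats(m.astype(np.uint8))
    for i in range(1,n):
        if s[i,4]>25:
            yx=np.argwhere(l==i)[:,::-1].astype(np.float32); r=cv2.minAreaRect(yx)
            Q=P[l==i]; print(name,s[i,4],c[i].round(1),np.round(r[1],1),round(r[2],1),'xyz',Q.mean(0).round(3),'hmax',Q[:,2].max().round(3))
            if name in('cart',):
                for zz in(0.013,): print([onz('top',*b,zz).round(4) for b in cv2.boxPoints(r)],onz('top',*r[0],zz))
box=np.zeros((480,640),bool); box[205:275,180:225]=1
rect((h>0.009)&box,'cart')
box[:]=0; box[160:230,230:360]=1
white=(hsv[:,:,1]<60)&(hsv[:,:,2]>120)&box&(h<0.03)
rect(white,'plate'); 
rect((hsv[:,:,1]>150)&((hsv[:,:,0]<8)|(hsv[:,:,0]>172))&box,'red')
box[:]=0; box[230:300,260:460]=1
rect((h>0.009)&box,'others')
rect((h>0.02)&(v>160)&(v<225)&(u>230)&(u<360),'press')
E
```

```text
table h -0.0037712707498462894 0.0021261493198763137
cart 367 [200.6 240.6] [43.  10.6] 79.3 xyz [0.471 0.279 0.034] hmax 1.495
[array([0.5248, 0.3099, 0.013 ]), array([0.5304, 0.2832, 0.013 ]), array([0.4214, 0.2585, 0.013 ]), array([0.4159, 0.2851, 0.013 ])] [0.47290675 0.28410955 0.013     ]
plate 2007 [290.5 192.5] [106.1  35. ] 12.5 xyz [0.603 0.055 0.009] hmax 0.03
plate 138 [264.1 202.9] [22.   6.7] 12.5 xyz [0.574 0.123 0.009] hmax 0.02
red 77 [335.8 197.5] [ 8.2 12.7] 6.3 xyz [ 0.572 -0.061  0.127] hmax 0.147
others 141 [435.6 245.5] [13.4  9.9] 45.0 xyz [ 0.47  -0.319  0.02 ] hmax 0.028
others 96 [363.2 269.7] [10. 10.] 90.0 xyz [ 0.403 -0.132  0.069] hmax 1.495
others 56 [283.7 271.4] [8. 7.] 0.0 xyz [0.396 0.064 0.063] hmax 1.495
others 237 [322.  286.4] [ 9.8 29.4] 23.7 xyz [ 0.361 -0.031  0.033] hmax 1.495
press 190 [243.2 181.6] [12.5 20.5] 13.0 xyz [0.616 0.168 0.083] hmax 1.495
press 304 [267.1 191.2] [32.8 20. ] 11.8 xyz [0.597 0.111 0.055] hmax 1.495
press 674 [325.3 199.3] [55.5 21.1] 14.0 xyz [ 0.574 -0.036  0.089] hmax 1.495
```

View pics/crop1.png

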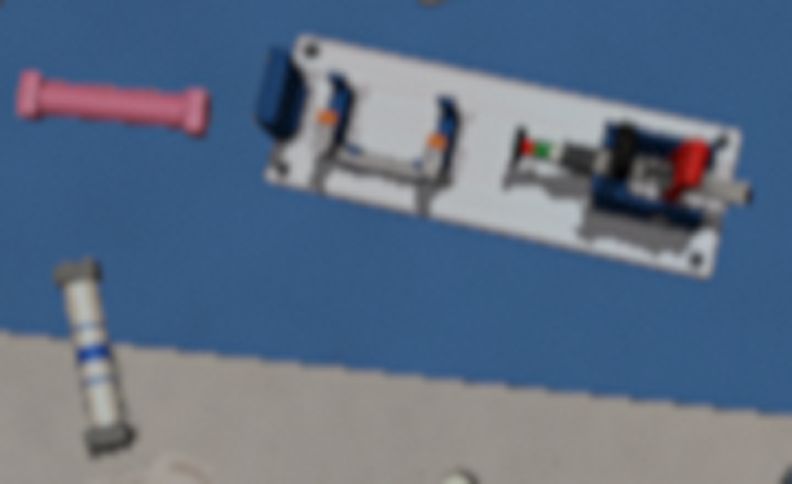

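The crop confirms the white cartridge with blue bands at crop (93,353). Pink is a look-alike. The plate corners are at crop (300,37), (743,130), (712,275) and (268,180). I'll work out the press pose and set out for the cartridge.

```bash
python3 -m creep '[[1,30,-58,0,0,0,0.137],[1,30,-58,0,0,0,0.137],[1,30,-58,-10,0,0,0.137],[1,30,-58,-10,0,0,0.137],[1,30,-58,-20,0,0,0.137]]'; python3 -m creep '[[1,22,-30,0,0,0,0],[1,0,0,0,0,0,0],[1,0,0,0,0,0,0]]'; python3 - <<'E'
from h import *
c=[(300,37),(743,130),(712,275),(268,180)]
w=np.array([onz('top',180+x/4.4,160+y/4.4,.01) for x,y in c]); print(w.round(4))
print('sizes',np.linalg.norm(np.diff(w,axis=0),axis=1))
d=(w[0]-w[1])+(w[3]-w[2]); print('ang',np.arctan2(d[1],d[0]),'ctr',w.mean(0))
p,_=shot('wrist'); save(p,'w1.png'); o=get_obs(); print(o['t'],o['eef_pos'],o['tool_rot'],o['q'])
E
```

```text
t: 0.72
eef_pos: [0.444, 0.3283, 0.1941]
tool_rot: [0.001, -0.113, 0.994, 0.0]
contact_force: [0.4, -0.2, 0.2]
gripper_width: 0.998
grasp_force: 0.0
t: 1.1
eef_pos: [0.4645, 0.3008, 0.1939]
tool_rot: [-0.0, -0.111, 0.994, 0.0]
contact_force: [0.1, 0.9, 0.2]
gripper_width: 1.0
grasp_force: 0.0
[[ 0.6644  0.167   0.01  ]
 [ 0.6127 -0.0966  0.01  ]
 [ 0.5262 -0.0795  0.01  ]
 [ 0.5784  0.1834  0.01  ]]
sizes [0.26859276 0.08809473 0.26801132]
ang 1.3759352713580968 ctr [0.59541482 0.04356105 0.01      ]
1.15 [0.46417239 0.30137549 0.19401396] [-2.41989691e-04 -1.11740176e-01  9.93737391e-01  2.67146732e-04] [-0.67283219  0.31914425 -0.01877488  1.88674426  0.00643182  0.93587948
  1.10026972]
```

View pics/w1.png

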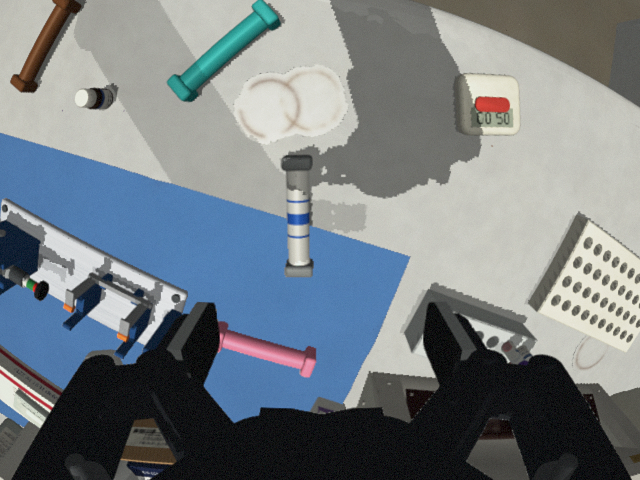

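The wrist view shows the cartridge with its caps at (297,162) and (299,268) and the blue band at (299,218). Measuring it now.

```bash
python3 - <<'E'
from h import *
p=load('wrist')['p']; hsv=cv2.cvtColor(p,cv2.COLOR_RGB2HSV)
m=np.zeros((480,640),bool); m[200:235,280:320]=1
b=m&(hsv[:,:,0]>100)&(hsv[:,:,0]<130)&(hsv[:,:,1]>150)
yx=np.argwhere(b); bc=yx.mean(0)[::-1]; print(bc,onz('wrist',*bc,.021))
for u,v in((297,162),(299,268),(297,155),(299,276)): print(onz('wrist',u,v,.023).round(4))
a=onz('wrist',297,162,.02)-onz('wrist',299,268,.02); print(np.arctan2(a[1],a[0])%np.pi)
T=R.from_quat(load('wrist')['rot'][[1,2,3,0]]).as_matrix(); print('tool y ang',np.arctan2(T[1,1],T[0,1]))
E
```

```text
[297.94634146 217.77073171] [0.47266411 0.28311525 0.021     ]
[0.4245 0.2722 0.023 ]
[0.5183 0.2936 0.023 ]
[0.4186 0.271  0.023 ]
[0.5261 0.2952 0.023 ]
0.22386559937434303
tool y ang 1.7933912725453467
```

```bash
python3 -m creep '[[1,8,-18,-30,0,0,0],[0.2,0,0,-50,0,0,0],[0,0,0,-50,0,0,0],[0,0,0,-40,0,0,0],[0,0,0,-10,0,0,0]]' 40;  python3 -m creep '[[0,0,0,0,0,0,0],[0,0,0,0,0,0,0]]'
```

```text
t: 1.78
eef_pos: [0.4706, 0.2826, 0.0118]
tool_rot: [-0.002, -0.112, 0.994, -0.001]
contact_force: [-0.4, 0.3, 0.6]
gripper_width: 0.5
grasp_force: 0.0
t: 2.02
eef_pos: [0.474, 0.2833, 0.0157]
tool_rot: [0.001, -0.111, 0.994, 0.001]
contact_force: [0.1, -0.1, 0.2]
gripper_width: 0.5
grasp_force: 0.0
```

```bash
python3 -m creep '[[0,-1,0,-12,0,0,0],[0,0,0,0,0,0,0],[-1,0,0,0,0,0,0],[-1,0,0,0,0,0,0],[-1,0,0,0,0,0,0]]' 50;  python3 -m creep '[[-1,0,0,0,0,0,0],[-1,0,0,0,0,0,0]]';python3 -m creep '[[-1,0,0,60,0,0,0],[-1,0,0,60,0,0,0],[-1,5,-20,60,0,0,-0.181],[-1,5,-20,50,0,0,-0.181],[-1,5,-20,0,0,0,-0.181]]';python3 -m creep '[[-1,15,-20,0,0,0,-0.181],[-1,15,-20,0,0,0,-0.181],[-1,15,-20,0,0,0,-0.181],[-1,15,-20,0,0,0,-0.181],[-1,15,-20,0,0,0,-0.181]]';python3 -m creep '[[-1,15,-15,0,0,0,-0.181],[-1,15,-15,0,0,0,-0.181],[-1,10,-10,0,0,0,-0.181],[-1,0,0,0,0,0,0],[-1,0,0,0,0,0,0]]'
python3 - <<'E'
from h import *
p,_=shot('wrist'); save(p,'w2.png'); o=get_obs(); print(o['t'],o['eef_pos'],o['tool_rot'],o['q'])
E
```

```text
t: 2.65
eef_pos: [0.4722, 0.2822, 0.0024]
tool_rot: [0.0, -0.111, 0.994, 0.0]
contact_force: [-1.2, 0.2, 4.0]
gripper_width: 0.215
grasp_force: 48.8
t: 2.9
eef_pos: [0.4721, 0.2822, 0.0024]
tool_rot: [0.0, -0.111, 0.994, 0.0]
contact_force: [-0.6, -1.8, 6.2]
gripper_width: 0.212
grasp_force: 48.9
t: 3.52
eef_pos: [0.4893, 0.2231, 0.2355]
tool_rot: [0.003, 0.163, 0.987, 0.003]
contact_force: [0.8, -0.4, -1.1]
gripper_width: 0.211
grasp_force: 49.1
t: 4.15
eef_pos: [0.5621, 0.1217, 0.2307]
tool_rot: [-0.0, 0.578, 0.816, -0.0]
contact_force: [0.2, 0.1, -1.0]
gripper_width: 0.213
grasp_force: 49.1
t: 4.78
eef_pos: [0.6013, 0.0832, 0.2308]
tool_rot: [-0.0, 0.772, 0.635, -0.0]
contact_force: [0.4, 0.8, 0.3]
gripper_width: 0.212
grasp_force: 49.1
4.825 [0.60131456 0.08331273 0.23090326] [-3.87082203e-04  7.72310985e-01  6.35244493e-01 -1.62433728e-04] [-0.58801962  0.38896899  0.45772874  1.74909719 -0.19510407  1.04917095
 -0.25620991]
```

View pics/w2.png

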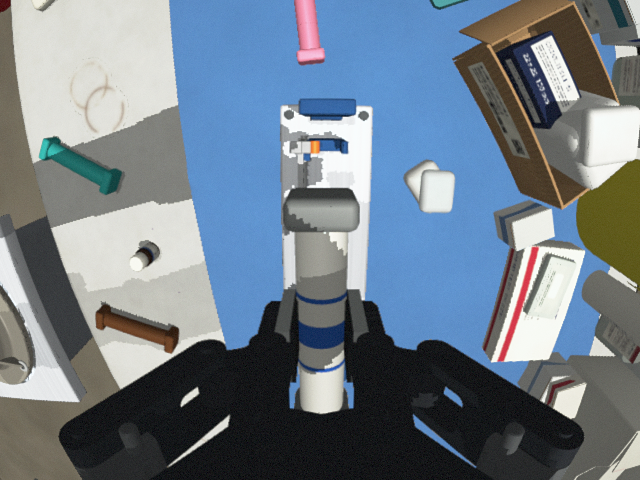

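The cartridge is held centred. The end stop is at (327,106), fork_b's orange nose at (315,147), and the plate's far corners are at about (281,107) and (372,107). I'll compute the press frame from these.

```bash
python3 - <<'E'
from h import *
p=load('wrist')['p']; hsv=cv2.cvtColor(p,cv2.COLOR_RGB2HSV).astype(int)
sub=p[90:160:1]
H,S,V=[hsv[:,:,i] for i in range(3)]
print('V col 327 rows 90-122',[(r,*p[r,327]) for r in range(94,122,2)])
dark=(H>100)&(H<125)&(S>100)&(V<150)
m=np.zeros((480,640),bool); m[92:130,285:370]=1
n,l,s,c=cv2.connectedComponentsWithStats((dark&m).astype(np.uint8)); i=1+s[1:,4].argmax(); print(s[i],c[i])
# end stop lower edge per column
cols=range(s[i,0]+4,s[i,0]+s[i,2]-4); pts=[(u,np.argwhere(l[:,u]==i).max()+.5) for u in cols]
W=np.array([onz('wrist',u,v,.087) for u,v in pts]); f=np.polyfit(W[:,0],W[:,1],1)
print('edge mean',W.mean(0).round(4),'slope ang (press y dir)',np.arctan(f[0]),'-> press ang',np.arctan(f[0])+np.pi/2)
e=[onz('wrist',s[i,0],106,.087),onz('wrist',s[i,0]+s[i,2],106,.087)]; print('width',np.linalg.norm(e[0]-e[1]),np.mean(e,0).round(4))
m[:]=0;m[130:165,285:370]=1
o=m&(H>5)&(H<18)&(S>180); yx=np.argwhere(o); print('orange',yx.min(0),yx.max(0),onz('wrist',*yx.mean(0)[::-1],.073).round(4))
# plate edges
for r in (125,165):
    row=(S[r]<60)&(V[r]>110); u=np.argwhere(row[270:385])[:,0]+270; print(r,u.min(),u.max(),onz('wrist',u.min()-.5,r,.01).round(4),onz('wrist',u.max()+.5,r,.01).round(4))
# cartridge
capm=onz('wrist',321,210,.24); print(capm)
E
```

```text
V col 327 rows 90-122 [(94, np.uint8(97), np.uint8(149), np.uint8(205)), (96, np.uint8(95), np.uint8(148), np.uint8(207)), (98, np.uint8(69), np.uint8(113), np.uint8(162)), (100, np.uint8(51), np.uint8(98), np.uint8(154)), (102, np.uint8(58), np.uint8(102), np.uint8(165)), (104, np.uint8(56), np.uint8(102), np.uint8(166)), (106, np.uint8(60), np.uint8(107), np.uint8(166)), (108, np.uint8(59), np.uint8(106), np.uint8(169)), (110, np.uint8(55), np.uint8(103), np.uint8(164)), (112, np.uint8(58), np.uint8(105), np.uint8(165)), (114, np.uint8(38), np.uint8(67), np.uint8(106)), (116, np.uint8(32), np.uint8(56), np.uint8(91)), (118, np.uint8(46), np.uint8(85), np.uint8(137)), (120, np.uint8(165), np.uint8(172), np.uint8(178))]
[299  99  57  21 354] [325.51977401 111.68644068]
edge mean [0.6204 0.1635 0.087 ] slope ang (press y dir) -0.1819757284904991 -> press ang 1.3888205983043975
width 0.043285771789901395 [0.6225 0.1725 0.087 ]
orange [141 311] [152 318] [0.6064 0.1428 0.073 ]
125 280 371 [0.5753 0.1668 0.01  ] [0.6629 0.1498 0.01  ]
165 281 370 [0.5681 0.128  0.01  ] [0.655 0.111 0.01 ]
[0.60894577 0.12856874 0.24      ]
```

```bash
cat >> h.py <<'E'
def frame(org,ang):
    c,s=np.cos(ang),np.sin(ang); A=np.array([[c,s],[-s,c]])
    return lambda w:(A@(np.asarray(w)[:2]-org))*1000
E
python3 - <<'E'
from h import *
z=load('wrist'); p=z['p']; ang=1.378; ex=np.array([np.cos(ang),np.sin(ang)])
face=onz('wrist',327.5,113.4,.087); org=face[:2]-.118*ex
F=frame(org,ang); print('face',face.round(4),'org',org.round(4))
print('plate mid',F((.6191,.1583)),F((.61155,.1195)),'top plate ctr',F((.59541,.04356)))
print('orange',F((.6064,.1428)),'TCP',F(z['pos']),z['pos'])
q=z['rot']; T=R.from_quat(q[[1,2,3,0]]).as_matrix(); print('toolx ang',np.arctan2(T[1,0],T[0,0]))
g=cv2.cvtColor(p,cv2.COLOR_RGB2HSV).astype(int)
blue=(g[:,:,0]>105)&(g[:,:,0]<125)&(g[:,:,1]>150); m=np.zeros_like(blue); m[326:350,290:355]=1
yx=np.argwhere(blue&m); print('band',yx.min(0),yx.max(0))
h=z['pos'][2]+.0106+.010
for r in (255,285):
    print(r,p[r,285:360:3].mean(1).astype(int))
b=onz('wrist',(yx.min(0)[1]+yx.max(0)[1])/2,yx[:,0].mean(),h-.001); print('band press',F(b))
for r in (110,117,210): print('cam',F(ray('wrist',1,1)[0]))
E
```

```text
face [0.6214 0.1667 0.087 ] org [0.5988 0.0509]
plate mid [109.33530836   0.62377492] [69.8075723   0.59964935] top plate ctr [-7.81792415  1.89019229]
orange [91.68911513 10.1186085 ] TCP [32.20582661  3.68642126] [0.60131577 0.08318637 0.23078691]
toolx ang 1.3769057260412072
band [326 298] [348 344]
255 [220 222 221 211 125 138 145 148 148 151 155 155 157 155 153 147 147 140
 134 129 151 227 221 231 229]
285 [203 220 116 104 104 104 108 109 110 110 110 114 113 111 114 111 113 107
 108 105 104 225 227 225 225]
band press [30.33023068  4.96979749]
cam [109.87453458   4.7432911 ]
cam [109.87453458   4.7432911 ]
cam [109.87453458   4.7432911 ]
```

```bash
python3 -m creep '[[-1,10,27,-40,0,0,0],[-1,0,0,-40,0,0,0],[-1,0,0,-38,0,0,0],[-1,0,0,0,0,0,0],[-1,0,0,0,0,0,0]]'
python3 - <<'E'
from h import *
p,_=shot('wrist'); save(p[60:400,180:460],'w3.png',1.75); o=get_obs(); print(o['t'],o['eef_pos'],o['tool_rot'])
E
```

```text
t: 5.45
eef_pos: [0.6127, 0.1098, 0.1147]
tool_rot: [0.0, 0.773, 0.634, 0.001]
contact_force: [-1.0, -0.5, -0.8]
gripper_width: 0.211
grasp_force: 49.1
5.5 [0.61319954 0.10977165 0.1151981 ] [5.61362607e-04 7.73331644e-01 6.33999759e-01 1.46960648e-03]
```

View pics/w3.png

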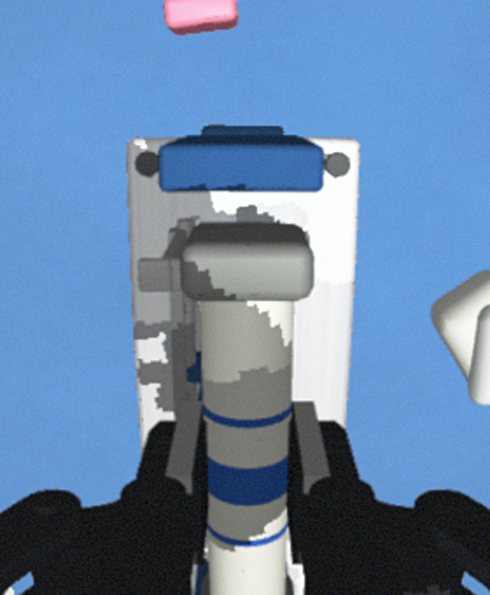

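The crop shows the cap spanning u 185–313 and the end stop u 161–323, rows 140–190. Now the relative offset.

```bash
python3 - <<'E'
from h import *
z=load('wrist'); p=z['p']; hsv=cv2.cvtColor(p,cv2.COLOR_RGB2HSV).astype(int)
F=frame(np.array([.5988,.0509]),1.378); f=lambda u,v:(180+u/1.75,60+v/1.75)
H,S,V=[hsv[:,:,i] for i in range(3)]
m=np.zeros(H.shape,bool); m[142:165,265:375]=1
b=m&(H>100)&(H<125)&(V<190)&(S>120)&(V<180)
n,l,s,c=cv2.connectedComponentsWithStats(b.astype(np.uint8)); i=1+s[1:,4].argmax(); print(s[i])
for r in range(146,166,4):
    u=np.argwhere(l[r]==i)[:,0]; print('stop',r,u.min(),u.max(),F(onz('wrist',u.min()-.5,r,.087)),F(onz('wrist',u.max()+.5,r,.087)))
zt=z['pos'][2]
print('stop face',F(onz('wrist',*f(242,189),.087)))
for v in(250,275): print('cap',F(onz('wrist',*f(185,v),zt+.0236)),F(onz('wrist',*f(313,v),zt+.0236)))
bb=np.argwhere((H>105)&(H<125)&(S>150)&(V<170)&(np.arange(480)[:,None]>322)&(np.arange(480)[:,None]<349)&(np.abs(np.arange(640)-321)<28))
print('band',bb.min(0),bb.max(0),F(onz('wrist',(bb[:,1].min()+bb[:,1].max())/2,bb[:,0].mean(),zt+.0196)))
print('cap end',F(onz('wrist',*f(249,245),zt+.0236)),'TCP',F(z['pos']),'tilt',R.from_quat(z['rot'][[1,2,3,0]]).as_matrix()[:,2])
E
```

```text
[ 270  142   95   23 2111]
stop 146 271 363 [128.34785184  21.7170182 ] [128.05810442 -20.97610998]
stop 150 271 364 [126.48784072  21.76232989] [126.20610441 -21.46101928]
stop 154 271 364 [124.6250662   21.80952848] [124.34488996 -21.48465497]
stop 158 271 363 [122.75908595  21.8586305 ] [122.47514875 -21.04474238]
stop 162 271 363 [120.88945457  21.90965359] [120.60741992 -21.0707552 ]
stop face [117.76480244  -0.17664997]
cap [112.34951503  10.35153744] [112.22666845 -13.83075308]
cap [107.47200011  10.49270805] [107.34389147 -13.93271516]
band [323 298] [348 344] [58.77142255 -1.05302969]
cap end [113.21335395  -1.73714712] TCP [60.46564416 -2.38983478] tilt [ 1.75336811e-03  6.51324424e-04 -9.99998251e-01]
```

```bash
python3 -m creep '[[-1,-1.6,0.3,-20,0,0,0],[-1,0,0,-14,0,0,0],[-1,0,0,0,0,0,0]]' 70; python3 -m creep '[[-1,0,0,-4,0,0,0],[-1,0,0,-4,0,0,0],[-1,0,0,0,0,0,0]]'; python3 - <<'E'
from h import *
F=frame(np.array([.5988,.0509]),1.378); o=get_obs(); print(F(o['eef_pos']),o['eef_pos'],o['contact_force'],o['torque'])
E
```

```text
t: 5.88
eef_pos: [0.61, 0.1098, 0.079]
tool_rot: [-0.0, 0.773, 0.634, -0.0]
contact_force: [0.4, 0.7, -0.3]
gripper_width: 0.207
grasp_force: 69.8
t: 6.25
eef_pos: [0.6104, 0.1097, 0.0711]
tool_rot: [0.0, 0.774, 0.634, -0.0]
contact_force: [-0.6, 0.8, -0.8]
gripper_width: 0.204
grasp_force: 70.0
[59.97532664 -0.07584062] [0.61036596 0.10974959 0.07111005] [-0.57887673  0.788448   -0.82285109] [ 0.02783815 -0.01939397  0.02765485]
```

```bash
python3 -m creep '[[-1,0.4,0,-3,0,0,0],[-1,0,0,-2,0,0,0],[-1,0,0,0,0,0,0]]'; python3 -m creep '[[-1,0,0,-3,0,0,0],[-1,0,0,-2,0,0,0],[-1,0,0,0,0,0,0]]'; python3 - <<'E'
from h import *
F=frame(np.array([.5988,.0509]),1.378); o=get_obs(); print(F(o['eef_pos']),o['eef_pos'],o['contact_force'],o['torque'])
E
```

```text
t: 6.62
eef_pos: [0.6113, 0.1099, 0.0663]
tool_rot: [0.0, 0.774, 0.634, 0.0]
contact_force: [2.4, 0.9, -0.6]
gripper_width: 0.205
grasp_force: 70.2
t: 7.0
eef_pos: [0.6104, 0.1096, 0.0608]
tool_rot: [-0.0, 0.774, 0.634, -0.0]
contact_force: [1.9, -0.3, 0.2]
gripper_width: 0.203
grasp_force: 70.1
[59.87699998 -0.16960691] [0.61043915 0.10963512 0.06079789] [ 1.89421527 -0.34564444  0.24399769] [ 0.01854487 -0.59498145 -0.1009964 ]
```

```bash
python3 -m creep '[[-1,0,0,-3,0,0,0],[-1,0,0,-3,0,0,0],[-1,0,0,0,0,0,0]]'; python3 -m creep '[[-1,0,0,-3,0,0,0],[-1,0,0,-2,0,0,0],[-1,0,0,0,0,0,0]]'; python3 - <<'E'
from h import *
F=frame(np.array([.5988,.0509]),1.378); o=get_obs(); print(F(o['eef_pos']),o['eef_pos'],o['contact_force'],o['torque'])
E
```

```text
t: 7.38
eef_pos: [0.6101, 0.1097, 0.0546]
tool_rot: [-0.0, 0.774, 0.634, -0.001]
contact_force: [1.8, -0.8, -1.9]
gripper_width: 0.207
grasp_force: 70.0
t: 7.75
eef_pos: [0.6099, 0.1098, 0.0498]
tool_rot: [-0.001, 0.773, 0.634, -0.001]
contact_force: [-0.4, -0.1, -1.3]
gripper_width: 0.202
grasp_force: 70.0
[59.95451495  0.44091993] [0.60985478 0.10982818 0.04975631] [-0.36543    -0.11100035 -1.33125158] [-0.04763229 -0.01233259  0.04247779]
```

```bash
python3 -m creep '[[-1,0,0,-1,0,0,0],[-1,0,0,-1,0,0,0],[-1,0,0,0,0,0,0]]'; python3 -m creep '[[-1,0,0,-1,0,0,0],[-1,0,0,-1,0,0,0],[-1,0,0,0,0,0,0]]'
```

```text
t: 8.12
eef_pos: [0.6106, 0.1099, 0.0494]
tool_rot: [-0.0, 0.774, 0.634, 0.0]
contact_force: [-3.5, 0.4, 10.0]
gripper_width: 0.204
grasp_force: 71.5
t: 8.5
eef_pos: [0.6106, 0.1099, 0.0492]
tool_rot: [-0.001, 0.774, 0.634, 0.0]
contact_force: [-9.3, -1.3, 25.7]
gripper_width: 0.202
grasp_force: 73.1
```

```bash
python3 -m creep '[[-1,0,0,2,0,0,0],[-0.3,0,0,0,0,0,0],[-0.1,0,0,0,0,0,0],[-0.1,0,0,0,0,0,0]]'; python3 -m creep '[[-0.1,0,0,20,0,0,0],[-0.1,0,0,50,0,0,0],[-0.1,0,0,60,0,0,0],[-0.1,0,-25,40,0,0,0],[-0.1,0,0,0,0,0,0]]';python3 -m creep '[[-0.1,0,-25,0,0,0,0],[-0.1,0,0,0,0,0,0],[-0.1,0,0,0,0,0,0]]'; python3 - <<'E'
from h import *
p,_=shot('wrist'); save(p[60:400,180:460],'w4.png',1.75); o=get_obs(); print(o['t'],o['eef_pos'],o['tool_rot'])
E
```

```text
t: 9.0
eef_pos: [0.6106, 0.1097, 0.0479]
tool_rot: [-0.0, 0.774, 0.634, -0.0]
contact_force: [-0.4, -0.5, 0.7]
gripper_width: 0.452
grasp_force: 0.0
t: 9.62
eef_pos: [0.6133, 0.082, 0.2237]
tool_rot: [0.002, 0.775, 0.632, 0.004]
contact_force: [0.4, -0.3, 0.8]
gripper_width: 0.45
grasp_force: 0.0
t: 10.0
eef_pos: [0.6104, 0.0609, 0.2178]
tool_rot: [-0.0, 0.773, 0.634, -0.0]
contact_force: [-0.4, 0.4, 0.2]
gripper_width: 0.451
grasp_force: 0.0
10.05 [0.61050353 0.0612158  0.21777698] [-4.42004627e-04  7.73117420e-01  6.34262748e-01 -1.60292755e-04]
```

View pics/w4.png

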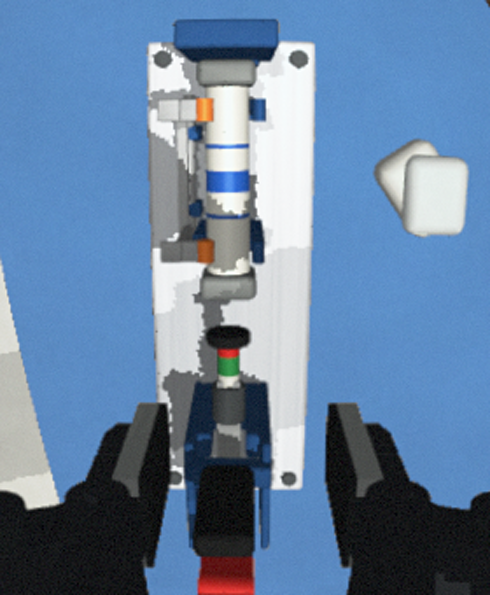

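The cartridge sits in both forks with the orange noses over it, at crop (204,110) and (204,250). The pad at (228,338) is free, with its red, green and white bands all showing. On to the trigger.

```bash
python3 -m creep '[[1,-5,-20,0,0,0,0.1745],[1,-5,-20,0,0,0,0.1745],[1,-5,-20,0,0,0,0.1745],[1,-5,-20,0,0,0,0.1745],[1,-5,-15,0,0,0,0.1745]]' 20; python3 -m creep '[[1,0,0,0,0,0,0.1745],[1,0,0,0,0,0,0.1745],[1,0,0,0,0,0,0.1745],[1,0,0,0,0,0,0.1745],[1,0,0,0,0,0,0]]';python3 -m creep '[[1,0,0,0,0,0,0]]'; python3 - <<'E'
from h import *
shot('wrist'); z=load('wrist')
F=frame(np.array([.5988,.0509]),1.378); o=get_obs(); print(F(o['eef_pos']),o['q']); T=R.from_quat(o['tool_rot'][[1,2,3,0]]).as_matrix(); print('tooly',np.arctan2(T[1,1],T[0,1]))
p=z['p']; H,S,V=cv2.split(cv2.cvtColor(p,cv2.COLOR_RGB2HSV))
m=((H<8)|(H>174))&(S>170)&(V>60)
n,l,s,c=cv2.connectedComponentsWithStats(m.astype(np.uint8))
for i in range(1,n):
    if s[i,4]>80: print(s[i],c[i],F(onz('wrist',*c[i],.14)),F(onz('wrist',s[i,0],c[i][1],.135)),F(onz('wrist',s[i,0]+s[i,2],c[i][1],.135)))
d=.0
tgt=np.array([.5988,.0509])-.088*np.array([np.cos(1.378),np.sin(1.378)]); print('go mm',(tgt-o['eef_pos'][:2])*1000)
E
```

```text
t: 10.68
eef_pos: [0.5856, -0.035, 0.2179]
tool_rot: [-0.0, 0.43, 0.903, -0.0]
contact_force: [0.3, 0.6, -0.7]
gripper_width: 1.001
grasp_force: 0.0
t: 11.3
eef_pos: [0.5858, -0.0342, 0.218]
tool_rot: [-0.0, 0.099, 0.995, 0.0]
contact_force: [0.1, 0.3, 0.1]
gripper_width: 1.003
grasp_force: 0.0
t: 11.42
eef_pos: [0.5858, -0.0347, 0.218]
tool_rot: [-0.0, 0.1, 0.995, 0.0]
contact_force: [-0.1, -0.1, 0.8]
gripper_width: 1.002
grasp_force: 0.0
[-86.61085594  -3.6106241 ] [-0.17623784  0.34621751  0.16394448  1.79581534 -0.065768    1.00509673
  1.38376701]
tooly 1.370326468977932
[ 261  199   41   62 1398] [277.59513591 230.68454936] [-112.84036087    9.29105888] [-124.21314075    7.93086638] [-97.83463319   7.65281407]
[392 206   8  14  88] [395.67045455 212.42045455] [-39.2353071   20.49501667] [-40.58447923  19.27048648] [-35.36085838  19.27084305]
[262 391 127  11 495] [324.68282828 396.71919192] [ -84.06999325 -125.60406983] [-134.49747305 -131.07006909] [ -32.01169256 -132.56734886]
go mm [-3.80989326 -0.67159581]
```

```bash
python3 -m creep '[[1,-4,-1,-20,0,0,0],[1,0,0,-25,0,0,0],[1,0,0,-25,0,0,0],[1,0,0,-22,0,0,0],[1,0,0,-20,0,0,0]]';  python3 -m creep '[[1,0,0,0,0,0,0],[1,0,0,0,0,0,0]]'
```

```text
t: 12.1
eef_pos: [0.5817, -0.036, 0.1053]
tool_rot: [-0.0, 0.1, 0.995, -0.0]
contact_force: [0.1, -0.2, -0.2]
gripper_width: 1.004
grasp_force: 0.0
t: 12.35
eef_pos: [0.5823, -0.0362, 0.1069]
tool_rot: [0.0, 0.099, 0.995, 0.0]
contact_force: [0.2, 1.2, -0.0]
gripper_width: 1.001
grasp_force: 0.0
```

```bash
python3 -m creep '[[0.3,0,0,0,0,0,0],[-0.1,0,0,0,0,0,0],[-0.35,0,0,0,0,0,0],[-0.35,0,0,0,0,0,0]]' 20;  python3 - <<'E'
from h import *
shot('wrist'); p=load('wrist')['p']; save(p[100:360,220:560],'w5.png',2.3)
E
```

```text
t: 12.85
eef_pos: [0.583, -0.0368, 0.1084]
tool_rot: [0.002, 0.1, 0.995, 0.0]
contact_force: [-2.5, -1.1, 8.7]
gripper_width: 0.337
grasp_force: 23.7
```

View pics/w5.png

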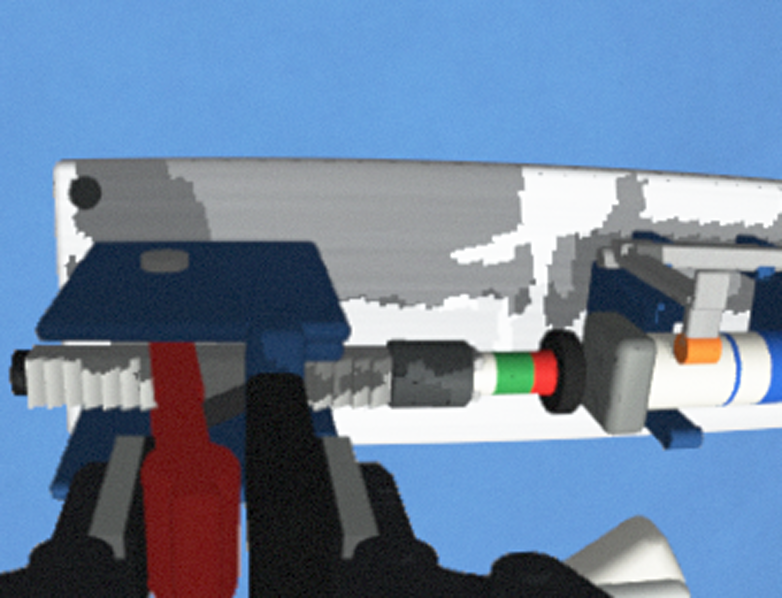

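The bands are clearly visible: white at crop (483,373), green at (515,373), red at (545,373), the pad at (565,373) and the cap at (620,373). I'll measure them numerically and keep pumping.

```bash
cat > b.py <<'E'
from h import *
shot('wrist'); z=load('wrist'); p=z['p']; F=frame(np.array([.5988,.0509]),1.378)
H,S,V=[a.astype(int) for a in cv2.split(cv2.cvtColor(p,cv2.COLOR_RGB2HSV))]
w=np.zeros(H.shape,bool); w[235:290,400:560]=1
g=w&(H>45)&(H<80)&(S>120)
r=w&((H<6)|(H>174))&(S>160)
def X(u,v): return F(onz('wrist',u,v,.063))[0].round(1)
row=int(np.median(np.argwhere(r)[:,0])) if r.any() else 263
for n,m in(('green',g),('red',r)):
    u=np.argwhere(m[row-4:row+5].mean(0)>.5)[:,0]
    if len(u): print(n,u.min(),u.max(),'x',X(u.min()-.5,row),X(u.max()+.5,row),'w',X(u.max()+.5,row)-X(u.min()-.5,row))
    else: print(n,'none')
u0=np.argwhere(r[row])[:,0].max(); line=p[row-3:row+4].mean(0).mean(1)
dk=[u for u in range(u0+1,u0+40) if line[u]<40]; print('row',row,'pad dark',dk[0],dk[-1],'x',X(dk[0]-.5,row),X(dk[-1]+.5,row))
ug=np.argwhere(g[row])[:,0].min(); wl=[u for u in range(ug-20,ug) if line[u]>150]; print('white',(wl[0],wl[-1],X(wl[-1]+.5,row)-X(wl[0]-.5,row)) if wl else None)
print('line past pad',line[dk[-1]+1:dk[-1]+25:2].astype(int))
o=get_obs(); print(o['t'],o['gripper_width'],o['grasp_force'])
E
python3 b.py; python3 -m creep '[[0.4,0,0,0,0,0,0],[1,0,0,0,0,0,0],[1,0,0,0,0,0,0],[1,0,0,0,0,0,0],[1,0,0,0,0,0,0]]' 20; python3 b.py
```

```text
green 437 451 x -23.3 -14.1 w 9.200000000000001
red 453 462 x -13.5 -7.2 w 6.3
row 262 pad dark 463 465 x -7.2 -5.3
white (426, 435, np.float64(6.0))
line past pad [ 41  45  42  41  45  64  62  63  64  66  87 124]
12.95 0.3383165457334457 23.69819462299347
t: 13.58
eef_pos: [0.5819, -0.0358, 0.1062]
tool_rot: [0.0, 0.099, 0.995, 0.0]
contact_force: [0.1, -0.6, -0.8]
gripper_width: 1.002
grasp_force: 0.0
green 436 450 x -23.6 -14.5 w 9.100000000000001
red 452 462 x -13.9 -7.0 w 6.9
row 266 pad dark 463 472 x -7.0 -0.6
white (426, 435, np.float64(5.899999999999999))
line past pad [ 41  61  62  63  63  65  72 107 143 166 171 166]
13.625 1.003917167366246 0.0
```

```bash
python3 -m creep '[[0.3,0,0,0,0,0,0],[-0.1,0,0,0,0,0,0],[-0.35,0,0,0,0,0,0],[-0.35,0,0,0,0,0,0]]' 20; python3 b.py; python3 -m creep '[[0.4,0,0,0,0,0,0],[1,0,0,0,0,0,0],[1,0,0,0,0,0,0],[1,0,0,0,0,0,0],[1,0,0,0,0,0,0]]' 20; python3 -m creep '[[0.3,0,0,0,0,0,0],[-0.1,0,0,0,0,0,0],[-0.35,0,0,0,0,0,0],[-0.35,0,0,0,0,0,0]]' 20; python3 b.py; 
```

```text
t: 14.12
eef_pos: [0.5824, -0.0367, 0.1074]
tool_rot: [0.001, 0.099, 0.995, 0.0]
contact_force: [-2.1, -0.6, 9.0]
gripper_width: 0.337
grasp_force: 23.5
green 452 465 x -14.4 -5.6 w 8.8
red 467 476 x -5.0 1.5 w 6.5
row 263 pad dark 477 485 x 1.5 7.4
white (442, 450, np.float64(5.5))
line past pad [ 41  47  85 124 151 168 169 165 159 155 145 234]
14.175 0.33436818587800576 23.52040708065033
t: 14.8
eef_pos: [0.5819, -0.0358, 0.1062]
tool_rot: [0.0, 0.099, 0.995, 0.0]
contact_force: [-0.4, -0.7, 0.1]
gripper_width: 0.998
grasp_force: 0.0
t: 15.3
eef_pos: [0.5824, -0.0367, 0.1075]
tool_rot: [0.001, 0.099, 0.995, 0.0]
contact_force: [-2.8, -1.9, 9.3]
gripper_width: 0.335
grasp_force: 24.0
green 459 467 x -10.1 -4.4 w 5.699999999999999
red 470 478 x -3.1 2.8 w 5.9
row 263 pad dark 479 488 x 2.8 9.4
white (458, 458, np.float64(0.5999999999999996))
line past pad [ 40  65 105 138 161 170 166 161 157 153 156 250]
15.35 0.3359378737919486 23.953787684440613
```

```bash
python3 - <<'E'
from h import *
p=load('wrist')['p']; save(p[180:320,380:640],'w6.png',3)
E
```

```text
(no output)
```

View pics/w6.png

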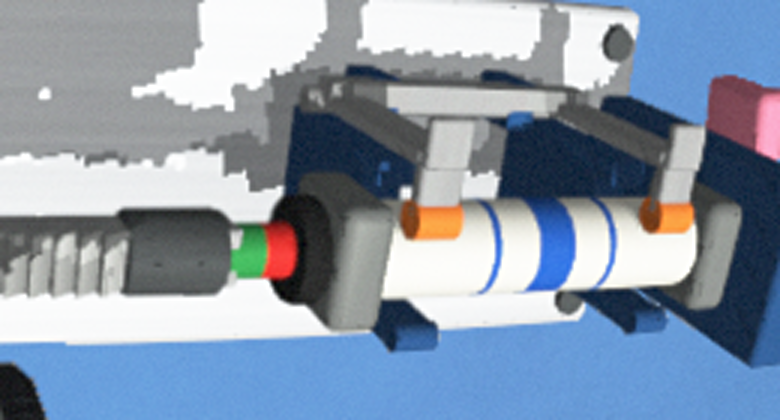

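The white band is hidden, with a sleeve-edge highlight at (236,240). Roughly 6 mm of green still shows at (250,250). The cap is against the end stop at (735,250) and both noses are over the barrel, so I'll hold the squeeze and hand in.

```bash
python3 -m creep '[[-0.35,0,0,0,0,0,0],[-0.35,0,0,0,0,0,0],[-0.35,0,0,0,0,0,0]]'; python3 b.py; python3 -c "from station import *; print(hand_in())"
```

```text
t: 15.72
eef_pos: [0.5824, -0.0367, 0.1075]
tool_rot: [0.001, 0.099, 0.995, 0.0]
contact_force: [-1.9, -1.3, 10.2]
gripper_width: 0.332
grasp_force: 23.9
green 459 467 x -10.1 -4.4 w 5.699999999999999
red 470 478 x -3.1 2.8 w 5.9
row 263 pad dark 480 489 x 3.4 10.1
white (458, 458, np.float64(0.5999999999999996))
line past pad [ 41  83 123 150 171 168 164 158 155 144 229 249]
15.775 0.34175402047107567 23.94543707370758
the job is handed in; nothing more can be done
None
```

I handed the job in at about 15.8 s (no verdict came back): the cartridge is seated under the closed jaw and against the end stop, the white band is hidden with about 6 mm of green still showing, and the gripper is still holding the trigger pulled in.

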